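# Hook the ware tote forward from the deep drying shelf

## Robot

A 7-joint arm with a two-finger parallel gripper is mounted at the origin on a cart in front of the work surface, level with it; the furniture and walls round the work are solid. World frame = base frame: x ahead of the robot, y to its left, z up, the work surface at z = 0. Lengths are in m, angles in rad, forces in N, time in s.
With the tool pointing down it reaches from about 0.425 to 0.925 m from the base axis. Payload 6.8 kg.
Tool frame: the origin (TCP) lies at the very end of the fingers, on their centre line; the grasp point (between the pads) lies 19 mm behind it; z points along the fingers, y is the line along which they close (so a half turn about z gives the same grasp; the last joint's range is limited). The gripper opens to 85 mm and grips with 20 to 120 N. Pads are 22 mm wide; open, the fingers measure 114 mm over their backs; the gripper's body (76 mm by 85 mm) begins 54 mm behind the grasp point. The pads swing forward as they close: fully open they stand 13 mm farther back than shut.
Start: joints at [-1.319, 0.477, 0.022, 1.555, -0.011, 1.109, -0.083], TCP at [0.238, 0.632, 0.195] pointing down, gripper open.
Joint ranges: [-2.96, 2.96], [-0.34, 2.1], [-1.41, 1.46], [0.24, 2.44], [-1.37, 4.51], [0.17, 1.92], [-2.96, 2.96]. Speed limits (rad/s): [2.39, 2.39, 3.14, 3.14, 3.14, 3.14, 3.14].

## Interface

Orientations are given as a unit quaternion [w, x, y, z].
In Python, from station import bot gives the robot as it stands. The module is installed in compiled form; this text tells all that it offers.
- The arm moves only by the shell command python3 -m jog 'ROWS' [OPENING] [FORCE]. ROWS is JSON, a list of rows, each a list of 4 numbers: the shift along the tool's x, y, z in cm, then the turn about the tool's z in rad. In form: [[x, y, z, spin], ...]. A call has 1 to 20 rows; each row is the pose to reach, as a shift and turn from the pose commanded when the call began, along the tool's axes at that moment; what a row does not reach only later rows make up. A row lasts 1/12 s, in which the tool goes at most 41.7 mm and 7.16 degrees, less where a joint would pass 70% of its speed; a pose out of reach is approached as far as the arm can. A call with a gripper value outside its range is refused whole. OPENING is the closure, from -1 (fully open) to 1 (shut), set as the call begins (- or left out, the last holds). The fingers move at their own pace and stop on an object; FORCE is the grip in N (left out, the last holds). Time passes only in rows, so rows that repeat a pose let the fingers close. It gives the time, the measured TCP pose, the force, the opening and the grip force at its end, in the units of the state.
- bot.get_obs(): the state, without advancing time (a new reading comes with each control period).
- bot.read_camera(name): name is "side" or "top"; returns a dict with "pixels" (480x640x3 uint8, red, green, blue), "depth" (480x640 float32, m along the optical axis (not along the pixel's ray), 0 where there is no reading), "fovy" (degrees; the focal length in pixels is half the picture's height over the tangent of half this angle, whatever the lens; pixels are square), "cx", "cy" (the principal point, pixels), "pose" (4x4, takes a point from camera to world coordinates). Camera axes: x right, y down, z forward; pixel columns grow to the right and rows downward; lengths in m; the calibration is good to about 2 mm. A picture is of the moment at which its call begins.
- bot.hand_in(): hands the job in; it is judged then, once.
The state is a dict: "t": time; "q": joint angles; "joint_vel": joint speeds; "joint_torque": joint torques, N m; "eef_pos": TCP position; "tool_rot": TCP orientation; "contact_force": force on the tool from outside, world axes, zero at the start; "torque": the same for the moment, N m; "gripper_width": opening from 0.0 (shut) to 1.0 (fully open); "grasp_force": force on a finger pad.
Only numpy, scipy, OpenCV 4.12 (cv2) and the standard library are available. Lean on these libraries where they do the work, as an engineer would, in place of code of your own. Each camera call takes 0.05 s, during which the arm holds its last target. There are 200 camera calls.

## Task

The grey tote holding a pinch pot and a cup stands deep in the low slatted drying shelf, where the hand cannot go. Take the pull hook by its wooden handle, drop its claw behind the tote's front wall and drag the tote gently forward until it sits square against the stop strip at the front, pressed snug against it for a moment with about a kilo's pull (near 10 N; never over 20 N). Touch the tote with the hook only, keep the pot and cup standing in it, then lift the hook out and stand it back down on the table where it lay, leaving the other things alone.

Things in the scene. Friction and masses are not known exactly. Their poses are not given: they have to be found in the camera images.
- hook: Pull hook, 0.2 kg, stands on handle underside and claw tip. Wooden handle 110 (x) x 24 (y) x 40 mm high; origin at the centre of its underside, z up, x from handle to claw. Steel shank 10 mm thick, axis at z = 30, runs to a claw plate 6 thick, 22 wide, at x = 187 to 193 mm, that hangs from the shank to z = 0 (25 mm below the shank). Grip the handle across its 24 mm from above.
- claw (a point): Middle of the claw's lower tip, at (190, 0, 0) mm in the hook's frame; same axes as the hook.
- tote: Open grey tote, 140 deep (x) x 190 wide (y) x 50 mm high, walls and floor 6 mm, 0.3 to 0.7 kg, loose on the shelf floor, perhaps a little crooked. Origin: centre of its underside; x points to its rear, into the shelf. Front wall at x = -70 to -64 mm, the first 25 mm behind it are empty. It turns about the claw and squares itself when pulled on the stop near its middle.
- tote_lip (a point): Middle of the upper edge of the tote's front wall, at (-67, 0, 50) mm in the tote's frame.
- shelf: Fixed low wooden drying shelf with slatted roof and open sides, open to -x of its frame; origin on the table below the rear face of the stop strip, x into the shelf, z up. Floor top at z = 12 mm, x = -30 to 258 mm; posts and roof begin at x = 50 mm (nothing above x < 50); inside 250 mm wide, roof z = 135 to 147 mm, side beams below it from z = 119, low side rails 16 mm high.
- stop: Fixed wooden strip across the front of the shelf floor, 14 (x) x 200 (y) x 16 mm high; origin mid-width on its rear face at floor height, the wood at x = -14 to 0, x into the shelf. The tote is home with its front face flat on it: tote origin at x = 70 mm. Rigid: a millimetre or less of pull takes the force to its limit, so creep and watch the force.
- pot: Brown clay pinch pot, 82 mm across, 49 high, 0.14 kg, standing loose in the tote; origin at the centre of its underside.
- cup: White cup, 59 mm across, 58 high, 0.06 kg, standing loose in the tote; origin at the centre of its underside.
- tape: Bystander: roll of tape lying flat, 96 mm across, 25 high; origin under its centre.
- wood_rib: Bystander: flat wooden rib, 48 x 96 x 8 mm; origin under its centre.
- stamp: Bystander: wooden block stamp, 26 x 26 x 52 mm high; origin under its centre.
Mind the look-alikes: they are no part of the job. What is shaped like the cup but red is not meant.

How it is judged:
By the outcome, as a careful person would: the job done as asked, in the order asked, and still so for the second after the job is handed in, with the robot touching nothing.
It also fails if it takes over 72 s, if anything falls off the work surface, if the arm or the gripper's body presses on something with over 40 N, if the wrist force passes 120 N, or if a joint passes its speed limit or range.

## Working session

There is one attempt and no reset: what is moved stays moved. The work goes in short steps, Python scripts to look and compute and a shell command to move; the robot and the scene stay as the last step left them, time stands still between calls to the robot, and variables do not carry over. Pictures are saved under pics/ and viewed, at most 10 in all, crops included, and the job is handed in when it is done.

```bash
mkdir -p pics; cat > h.py <<'E'
import numpy as np, cv2
from station import bot
def cam(n):
    c=bot.read_camera(n); np.savez(f'{n}.npz',**c); return c
def load(n): return dict(np.load(f'{n}.npz'))
def pts(c):
    f=240/np.tan(np.radians(float(c['fovy']))/2)
    v,u=np.mgrid[0:480,0:640]; d=c['depth']
    p=np.stack([(u-c['cx'])/f*d,(v-c['cy'])/f*d,d,np.ones_like(d)],-1)
    return (p@c['pose'].T)[...,:3]
E
python3 - <<'E'
from h import *
for n in('top','side'):
    c=cam(n); cv2.imwrite(f'pics/{n}0.png',c['pixels'][...,::-1]); print(n,c['fovy'],c['cx'],c['cy'],c['pose'].round(3).tolist())
o=bot.get_obs(); print({k:np.round(v,3).tolist() for k,v in o.items()})
E
```

```text
top 45.39842351977142 310.9390017895174 241.25693173520378 [[0.013, -0.995, 0.102, 0.484], [-1.0, -0.011, 0.02, -0.071], [-0.019, -0.102, -0.995, 1.183], [0.0, 0.0, 0.0, 1.0]]
side 42.93645725726439 314.46240004818145 239.88794730546286 [[-0.885, 0.399, -0.24, 0.896], [0.466, 0.771, -0.434, 0.439], [0.012, -0.496, -0.868, 1.059], [0.0, 0.0, 0.0, 1.0]]
{'t': 0.1, 'q': [-1.319, 0.478, 0.022, 1.556, -0.012, 1.109, -0.083], 'joint_vel': [-0.001, -0.003, -0.002, -0.002, -0.0, 0.003, 0.001], 'joint_torque': [0.004, -59.776, 1.614, -28.195, 0.013, 0.005, 0.0], 'eef_pos': [0.237, 0.631, 0.194], 'tool_rot': [-0.0, 0.179, 0.984, -0.001], 'contact_force': [0.647, 0.004, 0.037], 'torque': [0.016, -0.012, -0.03], 'grasp_force': 0.0, 'gripper_width': 0.999}
```

View pics/top0.png

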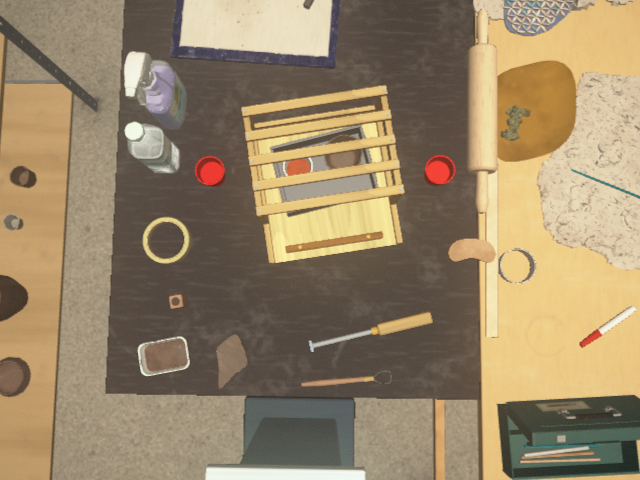

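View pics/side0.png

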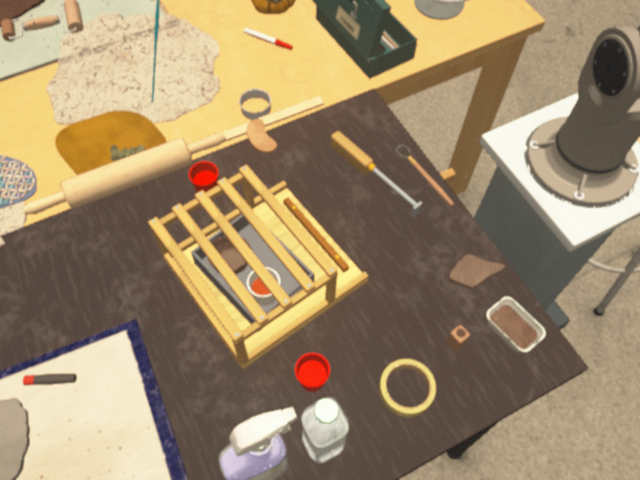

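The top view has robot +x up and +y left. The hook handle is at about (403,324) with its claw at (311,345), the stop runs from (287,248) to (382,236), and the tote's front wall is near (330,200). I'll measure with depth and enlarged crops.

```bash
python3 - <<'E'
from h import *
c=load('top');P=pts(c);im=c['pixels'][...,::-1]
cv2.imwrite('pics/crop1.png',cv2.resize(np.ascontiguousarray(im[80:270,235:410]),None,fx=3.1,fy=3.1,interpolation=cv2.INTER_CUBIC))
def fit(m,name):
    p=P[m]; r=cv2.minAreaRect((p[:,:2]*1000).astype(np.float32)); print(name,len(p),p.mean(0).round(4),np.median(p[:,2]).round(4),[np.round(x,1) for x in r])
v,u=np.mgrid[0:480,0:640]
z=P[...,2]
print('table z',np.median(z[280:310,320:400]))
box=lambda a,b,c,d:(u>=a)&(u<b)&(v>=c)&(v<d)
fit(box(374,440,305,345)&(z>.03)&(z<.06),'handle')
fit(box(300,440,305,358)&(z>.015)&(z<.06),'hook')
fit(box(300,370,325,358)&(z>.015)&(z<.06),'shank+claw')
fit(box(300,318,335,358)&(z>.012)&(z<.06),'claw')
fit(box(280,390,230,255)&(z>.021)&(z<.04),'stop')
fit(box(255,410,200,265)&(z>.008)&(z<.018),'floor')
fit(box(270,380,125,215)&(z>.054)&(z<.068),'toterim')
fit(box(270,380,180,210)&(z>.012)&(z<.024),'totefloor')
fit(box(235,410,80,215)&(z>.13)&(z<.16),'roof')
fit(box(290,395,360,395)&(z>.004)&(z<.06),'tool nearby')
E
```

```text
table z -0.001208501658461758
handle 708 [ 0.4402 -0.2312  0.0381] 0.0383 [array([ 439.7, -230.7]), array([ 24.3, 117.1]), np.float64(14.4)]
hook 1106 [ 0.43   -0.1901  0.036 ] 0.0364 [array([ 423.4, -167.5]), array([ 24.5, 247.8]), np.float64(14.5)]
shank+claw 340 [ 0.4075 -0.103   0.0328] 0.033 [array([ 405.6, -107.1]), array([ 21.4, 123.2]), np.float64(11.1)]
claw 69 [ 0.3953 -0.0537  0.0329] 0.0336 [array([395.7, -55.6]), array([21.5, 17.3]), np.float64(15.1)]
stop 681 [ 0.6019 -0.0929  0.0265] 0.0264 [array([602.1, -93.4]), array([ 14.6, 198.8]), np.float64(9.5)]
floor 4624 [ 0.6318 -0.0883  0.0114] 0.0112 [array([643.9, -86.3]), array([131.8, 258.7]), np.float64(9.1)]
toterim 786 [ 0.7804 -0.0708  0.0602] 0.0603 [array([746.3, -71.5]), array([140.2, 192.5]), np.float64(15.5)]
totefloor 1368 [ 0.7089 -0.077   0.0166] 0.0166 [array([700.7, -74.8]), array([ 61.7, 225.9]), np.float64(1.4)]
roof 8502 [ 0.7606 -0.0677  0.1442] 0.1453 [array([761. , -67.2]), array([209.6, 274.2]), np.float64(9.3)]
tool nearby 462 [ 0.3247 -0.1085  0.009 ] 0.0091 [array([ 330.9, -116.4]), array([ 64.7, 202. ]), np.float64(1.6)]
```

View pics/crop1.png

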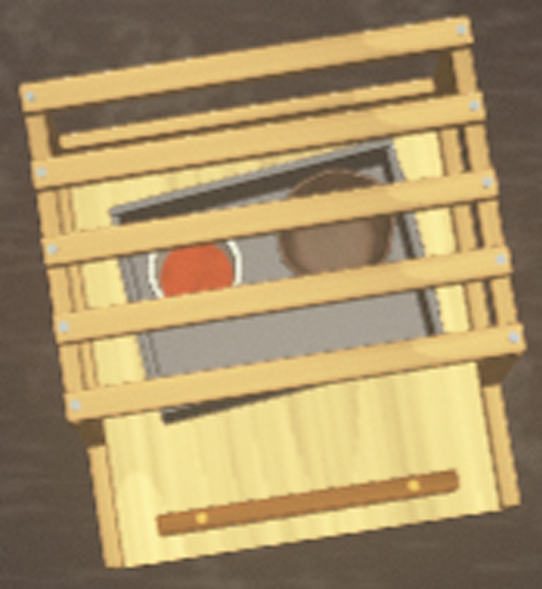

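```bash
cat >> h.py <<'E'
def rel(x,y,z,yaw=None,quiet=0):
    """shift in tool axes (cm) and spin to TCP target; yaw = world angle (deg, mod 180) of tool y"""
    from scipy.spatial.transform import Rotation as Ro
    o=bot.get_obs(); q=o['tool_rot']; R=Ro.from_quat([q[1],q[2],q[3],q[0]]).as_matrix()
    d=R.T@(np.array([x,y,z])-o['eef_pos'])*100
    a=np.degrees(np.arctan2(R[1,1],R[0,1])); s=0 if yaw is None else -((yaw-a+90)%180-90)
    print('rel',d.round(2),'spin',round(np.radians(s),3),'| yaw now',round(a,2),'tilt',R[2].round(4),'pos',np.round(o['eef_pos'],4))
E
python3 - <<'E'
from h import *
rel(.5,.25,.195,14.4); rel(.4357,-.2149,.15,14.4)
E
```

```text
rel [-38.   -26.44  -0.05] spin 0.96 | yaw now 69.38 tilt [-1.0e-04 -1.6e-03 -1.0e+00] pos [0.2375 0.6312 0.194 ]
rel [-48.35 -72.21   4.52] spin 0.96 | yaw now 69.38 tilt [-1.0e-04 -1.6e-03 -1.0e+00] pos [0.2375 0.6312 0.194 ]
```

```bash
python3 -m jog '[[-38,-26.4,0,0.96],[-38,-26.4,0,0.96],[-38,-26.4,0,0.96],[-38,-26.4,0,0.96],[-38,-26.4,0,0.96],[-38,-26.4,0,0.96],[-38,-26.4,0,0.96],[-38,-26.4,0,0.96],[-38,-26.4,0,0.96],[-38,-26.4,0,0.96],[-38,-26.4,0,0.96],[-48.3,-72.2,4.5,0.96],[-48.3,-72.2,4.5,0.96],[-48.3,-72.2,4.5,0.96],[-48.3,-72.2,4.5,0.96],[-48.3,-72.2,4.5,0.96],[-48.3,-72.2,4.5,0.96],[-48.3,-72.2,4.5,0.96],[-48.3,-72.2,4.5,0.96],[-48.3,-72.2,4.5,0.96]]' -1 80; python3 -c "
from h import *
rel(.4357,-.2149,.15,14.4);rel(.4357,-.2149,.011,14.4)"
```

```text
t: 1.77
eef_pos: [0.4477, -0.1173, 0.1592]
tool_rot: [-0.0, 0.613, 0.79, 0.0]
contact_force: [1.6, 0.6, -1.1]
gripper_width: 1.002
grasp_force: 0.0
rel [-9.16 -3.59  0.92] spin -0.0 | yaw now 14.4 tilt [ 3.e-04  3.e-04 -1.e+00] pos [ 0.4477 -0.1173  0.1592]
rel [-9.16 -3.6  14.82] spin -0.0 | yaw now 14.4 tilt [ 3.e-04  3.e-04 -1.e+00] pos [ 0.4477 -0.1173  0.1592]
```

```bash
python3 -m jog '[[-6,-2.5,0.5,0],[-8,-3,0.5,0],[-8,-3,0.5,0],[-8,-3,0.5,0],[-8,-3,0.5,0]]'; python3 -c "
from h import *
rel(.4357,-.2149,.011,14.4)"
```

```text
t: 2.18
eef_pos: [0.4392, -0.2001, 0.1541]
tool_rot: [-0.0, 0.613, 0.79, -0.0]
contact_force: [0.4, 0.3, -0.2]
gripper_width: 0.998
grasp_force: 0.0
rel [-1.36 -0.7  14.31] spin -0.001 | yaw now 14.34 tilt [ 6.e-04 -6.e-04 -1.e+00] pos [ 0.4392 -0.2001  0.1541]
```

```bash
python3 -m jog '[[-1.4,-0.7,2,0],[-1.4,-0.7,5,0],[-1.4,-0.7,8,0],[-1.4,-0.7,11,0],[-1.4,-0.7,13,0],[-1.4,-0.7,14.1,0],[-1.4,-0.7,14.3,0],[-1.4,-0.7,14.3,0],[-1.4,-0.7,14.3,0]]'; python3 - <<'E'
from h import *
rel(.4357,-.2149,.011,14.4); c=cam('side'); cv2.imwrite('pics/side1.png',cv2.resize(np.ascontiguousarray(c['pixels'][80:260,280:500,::-1]),None,fx=3,fy=3))
E
```

```text
t: 2.93
eef_pos: [0.4372, -0.2156, 0.0123]
tool_rot: [0.001, 0.613, 0.79, 0.0]
contact_force: [1.3, -0.7, -0.5]
gripper_width: 1.001
grasp_force: 0.0
rel [ 0.1  -0.13  0.13] spin 0.001 | yaw now 14.43 tilt [-6.0e-04  1.6e-03 -1.0e+00] pos [ 0.4372 -0.2156  0.0123]
```

View pics/side1.png

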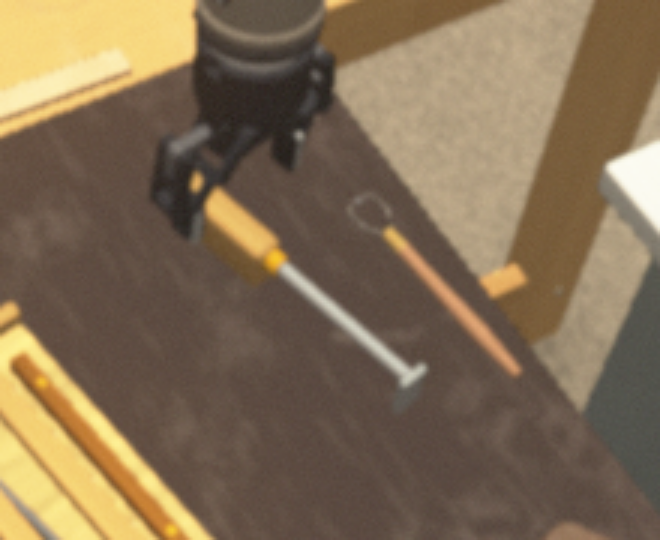

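The open fingers straddle the handle (crop around (240,230)), so I'll close.

```bash
python3 -m jog '[[0,0,0,0],[0,0,0,0],[0,0,0,0],[0,0,0,0],[0,0,0,0],[0,0,0,0],[0,0,0,0],[0,0,0,0]]' 1 100; python3 -m jog '[[0,0,-1,0],[0,0,-3,0],[0,0,-6,0],[0,0,-8.5,0],[0,0,-8.5,0],[0,0,-8.5,0],[0,0,-8.5,0]]' ; python3 - <<'E'
from h import *
c=cam('top');P=pts(c);z=P[...,2]
rel(.5,-.2,.1)
cv2.imwrite('pics/top2.png',cv2.resize(np.ascontiguousarray(c['pixels'][260:400,260:460,::-1]),None,fx=3,fy=3))
E
```

```text
t: 3.65
eef_pos: [0.4361, -0.2158, 0.0113]
tool_rot: [-0.0, 0.613, 0.79, -0.0]
contact_force: [0.8, -0.8, -0.6]
gripper_width: 0.001
grasp_force: 0.0
t: 4.23
eef_pos: [0.4359, -0.2154, 0.0964]
tool_rot: [-0.0, 0.613, 0.79, 0.0]
contact_force: [-0.0, 0.5, -0.3]
gripper_width: -0.001
grasp_force: 0.0
rel [-0.11  6.63 -0.42] spin 0.0 | yaw now 14.39 tilt [ 8.e-04 -1.e-03 -1.e+00] pos [ 0.4355 -0.2154  0.0958]
```

View pics/top2.png

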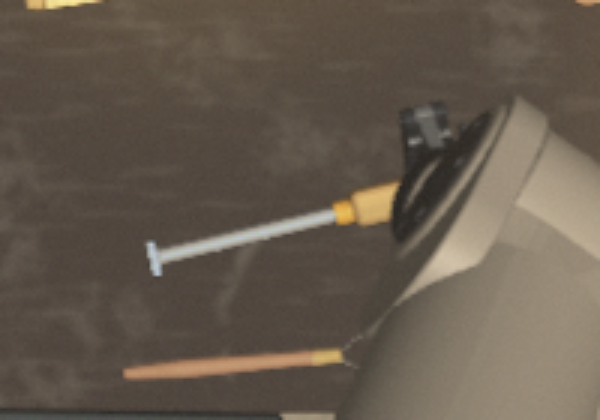

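The fingers closed on nothing and the hook stayed put, with its claw still at (311,346). I'll check where the fingers really were against the reported TCP.

```bash
python3 - <<'E'
from h import *
c=load('side');P=pts(c);f=240/np.tan(np.radians(float(c['fovy']))/2)
def proj(p):
    q=np.linalg.inv(c['pose'])@np.r_[p,1]; return (q[:2]/q[2]*f+[c['cx'],c['cy']]).round(1)
for p in ([.4372,-.2156,.0123],[.4407,-.2343,.04],[.393,-.05,.0],[.4357,-.2149,.04]):
    q=proj(p); print(p,q,'crop',(q-[280,80])*3)
def at(x,y): print((x,y),P[int(80+y/3),int(280+x/3)].round(4))
for a in [(175,215),(185,230),(165,170),(290,160),(283,150),(240,230),(220,215),(415,380)]: at(*a)
m=(P[...,2]<.07)&(P[...,2]>.004); im=c['pixels'].astype(int).sum(2)
v,u=np.mgrid[0:480,0:640]
for n,b in(('L',(u>328)&(u<348)&(v>125)&(v<162)),('R',(u>368)&(u<386)&(v>115)&(v<137))):
    k=b&(im<200); p=P[k]; p=p[p[:,2]>.004]; print(n,len(p),p.min(0).round(3),p.mean(0).round(3),p.max(0).round(3))
    i=np.argsort(p[:,2])[:8]; print(p[i].round(3).tolist())
E
```

```text
[0.4372, -0.2156, 0.0123] [356.1 161.2] crop [228.3 243.6]
[0.4407, -0.2343, 0.04] [351.2 147.4] crop [213.6 202.2]
[0.393, -0.05, 0.0] [414.3 214.6] crop [402.9 403.8]
[0.4357, -0.2149, 0.04] [357.8 153.1] crop [233.4 219.3]
(175, 215) [ 0.502  -0.1878  0.1167]
(185, 230) [ 0.4879 -0.1976  0.0812]
(165, 170) [ 0.5013 -0.2035  0.1445]
(290, 160) [ 0.392  -0.2206  0.0749]
(283, 150) [ 0.3933 -0.2272  0.078 ]
(240, 230) [ 0.4359 -0.2054  0.0412]
(220, 215) [ 0.4426 -0.2233  0.0416]
(415, 380) [ 0.3921 -0.0476  0.035 ]
L 351 [ 0.46  -0.28   0.004] [ 0.499 -0.194  0.135] [0.896 0.439 1.059]
[[0.465, -0.28, 0.004], [0.46, -0.24, 0.005], [0.489, -0.21, 0.071], [0.489, -0.207, 0.071], [0.482, -0.198, 0.071], [0.486, -0.196, 0.072], [0.489, -0.207, 0.074], [0.488, -0.197, 0.075]]
R 215 [ 0.365 -0.269  0.005] [ 0.409 -0.205  0.129] [0.896 0.439 1.059]
[[0.366, -0.269, 0.005], [0.365, -0.265, 0.005], [0.392, -0.226, 0.062], [0.394, -0.232, 0.064], [0.392, -0.222, 0.064], [0.394, -0.228, 0.064], [0.393, -0.233, 0.065], [0.391, -0.22, 0.065]]
```

```bash
python3 - <<'E'
from h import *
c=cam('side');P=pts(c);o=bot.get_obs();print(o['eef_pos'],o['q'],o['t'])
f=240/np.tan(np.radians(float(c['fovy']))/2)
q=np.linalg.inv(c['pose'])@np.r_[o['eef_pos'],1]; t=q[:2]/q[2]*f+[c['cx'],c['cy']]; print(t)
im=c['pixels'].astype(int).sum(2); d=np.linalg.norm(P[...,:2]-o['eef_pos'][:2],axis=-1)
k=(d<.06)&(P[...,2]>.05)&(P[...,2]<.3); p=P[k]
for lo in np.arange(.05,.24,.01):
    s=p[(p[:,2]>=lo)&(p[:,2]<lo+.01)]
    if len(s): print(round(lo,2),len(s),s[:,:2].min(0).round(3),s[:,:2].max(0).round(3))
a,b=int(t[0]),int(t[1])
cv2.imwrite('pics/side3.png',cv2.resize(np.ascontiguousarray(c['pixels'][max(0,b-110):b+70,a-110:a+110,::-1]),None,fx=3,fy=3)); print(a-110,max(0,b-110))
E
```

```text
[ 0.43532313 -0.21540348  0.09559186] [-0.16176253  0.34130208  0.59671859  2.12160165 -0.27755728  0.75548014
  0.86354495] 4.3333
[359.86426484 135.78354521]
0.13 10 [ 0.425 -0.212] [ 0.438 -0.204]
0.14 38 [ 0.42 -0.22] [ 0.448 -0.203]
0.15 42 [ 0.419 -0.218] [ 0.45  -0.203]
0.16 39 [ 0.418 -0.216] [ 0.447 -0.204]
0.17 29 [ 0.403 -0.216] [ 0.446 -0.201]
0.18 117 [ 0.393 -0.228] [ 0.465 -0.197]
0.19 95 [ 0.388 -0.226] [ 0.473 -0.194]
0.2 120 [ 0.381 -0.221] [ 0.482 -0.191]
0.21 132 [ 0.376 -0.221] [ 0.495 -0.189]
0.22 197 [ 0.376 -0.227] [ 0.495 -0.188]
0.23 141 [ 0.378 -0.223] [ 0.486 -0.192]
249 25
```

View pics/side3.png

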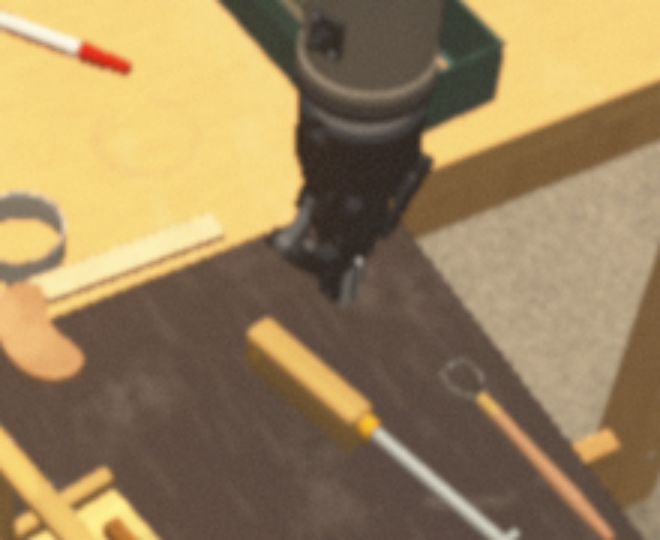

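The shut fingertips are at z≈0.135 while the state reports 0.096, and the earlier view also gave about +40 mm. So the real fingertip is about 4 cm higher than reported, with xy agreeing. From here I use true z = reported + 0.040. I'll reopen and go deeper, watching the force.

```bash
python3 -m jog '[[0,0,0,0],[0,0,0,0],[0,0,0,0],[0,0,0,0],[0,0,1,0],[0,0,4,0],[0,0,7,0],[0,0,9.5,0],[0,0,10.5,0],[0,0,10.5,0]]' -1 80;  python3 -m jog '[[0,0,0.5,0],[0,0,1,0],[0,0,1.5,0],[0,0,1.8,0],[0,0,1.8,0],[0,0,1.8,0]]'; python3 - <<'E'
from h import *
c=cam('side');P=pts(c);o=bot.get_obs();print(o['eef_pos'],o['contact_force'])
im=c['pixels'].astype(int).sum(2); d=np.linalg.norm(P[...,:2]-o['eef_pos'][:2],axis=-1)
k=(d<.07)&(d>.025)&(P[...,2]>.006)&(P[...,2]<.3)&(im<220); p=P[k]
for lo in np.arange(.0,.1,.01):
    s=p[(p[:,2]>=lo)&(p[:,2]<lo+.01)]
    if len(s): print(round(lo,2),len(s),s[:,:2].min(0).round(3),s[:,:2].max(0).round(3))
E
```

```text
t: 5.17
eef_pos: [0.434, -0.2152, -0.011]
tool_rot: [-0.002, 0.613, 0.79, -0.001]
contact_force: [-0.5, 0.1, 0.0]
gripper_width: 1.0
grasp_force: 0.0
t: 5.67
eef_pos: [0.4363, -0.2158, -0.0264]
tool_rot: [0.0, 0.613, 0.79, 0.0]
contact_force: [0.1, 0.5, -0.7]
gripper_width: 1.002
grasp_force: 0.0
[ 0.43639426 -0.21584679 -0.02633949] [ 0.79003802 -0.78712724 -0.30809804]
0.0 3 [ 0.383 -0.263] [ 0.477 -0.25 ]
0.01 3 [ 0.452 -0.28 ] [ 0.463 -0.242]
0.02 16 [ 0.387 -0.278] [ 0.481 -0.201]
0.03 40 [ 0.389 -0.241] [ 0.49  -0.196]
0.04 44 [ 0.388 -0.239] [ 0.488 -0.196]
0.05 29 [ 0.389 -0.237] [ 0.489 -0.196]
0.06 20 [ 0.369 -0.229] [ 0.488 -0.191]
0.07 87 [ 0.367 -0.235] [ 0.504 -0.186]
0.08 85 [ 0.368 -0.238] [ 0.506 -0.188]
0.09 95 [ 0.368 -0.228] [ 0.505 -0.187]
```

```bash
python3 -m jog '[[0,0,0.4,0],[0,0,0.4,0],[0,0,0.4,0],[0,0,0.4,0],[0,0,0.4,0],[0,0,0.4,0],[0,0,0.4,0],[0,0,0.4,0],[0,0,0.4,0]]' 1 100; python3 -m jog '[[0,0,-1,0],[0,0,-3,0],[0,0,-6,0],[0,0,-8.5,0],[0,0,-8.5,0],[0,0,-8.5,0],[0,0,-8.5,0]]' ; python3 - <<'E'
from h import *
c=cam('top');P=pts(c);z=P[...,2]
rel(.5,-.2,.1)
cv2.imwrite('pics/top4.png',cv2.resize(np.ascontiguousarray(c['pixels'][230:400,260:460,::-1]),None,fx=3,fy=3))
E
```

```text
t: 6.47
eef_pos: [0.4363, -0.2159, -0.0303]
tool_rot: [0.0, 0.613, 0.79, 0.0]
contact_force: [-0.4, 0.6, 4.4]
gripper_width: 0.266
grasp_force: 98.3
t: 7.05
eef_pos: [0.4357, -0.2153, 0.054]
tool_rot: [-0.0, 0.613, 0.79, 0.0]
contact_force: [0.2, -0.5, -2.1]
gripper_width: 0.27
grasp_force: 98.2
rel [-0.13  6.64 -4.65] spin 0.0 | yaw now 14.4 tilt [ 0.001  -0.0014 -1.    ] pos [ 0.4353 -0.2152  0.0536]
```

View pics/top4.png

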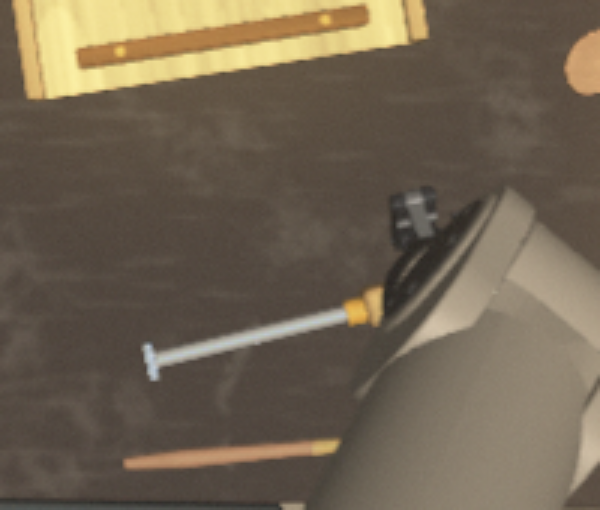

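The hook is held: 23 mm opening, 98 N, and the claw at crop (151,360) has moved with the lift. Next I'll measure the held claw and shank in the air.

```bash
cat >> h.py <<'E'
def hookfit(n='side',verbose=1):
    """shank line (grey-steel pts) ; predicted hook frame from TCP"""
    c=cam(n);P=pts(c);o=bot.get_obs(); e=np.array(o['eef_pos']); q=o['tool_rot']
    from scipy.spatial.transform import Rotation as Ro
    R=Ro.from_quat([q[1],q[2],q[3],q[0]]).as_matrix(); hx=R[:,0]*SX; hy=np.array([-hx[1],hx[0],0])
    r=P-e; a=r@hx; b=r@hy; z=P[...,2]
    k=(a>.055)&(a<.18)&(abs(b)<.03)&(abs(z-(e[2]+.04)-.02)<.03); 
    s=np.c_[a[k],b[k],z[k]]
    pb=np.polyfit(s[:,0],s[:,1],1); k2=abs(np.polyval(pb,s[:,0])-s[:,1])<.006; s=s[k2]
    pb=np.polyfit(s[:,0],s[:,1],1); pz=np.polyfit(s[:,0],s[:,2],1)
    print(n,len(s),'e',e.round(4),'yaw off deg',np.degrees(pb[0]).round(2),'lat at 0/170mm',np.polyval(pb,[0,.17]).round(4),'pitch deg',np.degrees(pz[0]).round(2),'shank top z at 60/160',np.polyval(pz,[.06,.16]).round(4))
    k=(a>.14)&(a<.2)&(abs(b)<.03)&(z>e[2]-.005)&(z<e[2]+.1); 
    print(' far end a (99%)',np.percentile(a[k],[50,95,99]).round(4),'claw wide part a', np.round(np.percentile(a[k&(abs(b-np.polyval(pb,.17))>.007)],[5,50,95]),4),'zmin',z[k].min().round(4))
SX=-1
E
python3 - <<'E'
from h import *
hookfit('side');hookfit('top')
E
```

```text
side 62 e [ 0.4351 -0.2153  0.0534] yaw off deg 18.62 lat at 0/170mm [-0.0158  0.0394] pitch deg -35.34 shank top z at 60/160 [0.1225 0.0609]Traceback (most recent call last):
  File "<stdin>", line 2, in <module>
  File "h.py", line 30, in hookfit
    print(' far end a (99%)',np.percentile(a[k],[50,95,99]).round(4),'claw wide part a', np.round(np.percentile(a[k&(abs(b-np.polyval(pb,.17))>.007)],[5,50,95]),4),'zmin',z[k].min().round(4))
                             ~~~~~~~~~~~~~^^^^^^^^^^^^^^^^^
    return _quantile_unchecked(
        a, q, axis, out, overwrite_input, method, keepdims, weights)
    return _ureduce(a,
                    func=_quantile_ureduce_func,
    ...<5 lines>...
                    overwrite_input=overwrite_input,
                    method=method)
    r = func(a, **kwargs)
    result = _quantile(arr,
                       quantiles=q,
    ...<2 lines>...
                       out=out,
                       weights=wgt)
    slices_having_nans = np.isnan(arr[-1, ...])
                                  ~~~^^^^^^^^^
IndexError: index -1 is out of bounds for axis 0 with size 0
```

```bash
sed -i 's/^SX=-1/SX=1/' h.py; python3 - <<'E'
from h import *
hookfit('side');hookfit('top')
E
```

```text
side 332 e [ 0.4351 -0.2154  0.0533] yaw off deg 0.12 lat at 0/170mm [-0.0005 -0.0001] pitch deg -3.14 shank top z at 60/160 [0.1207 0.1152]
 far end a (99%) [0.1702 0.1742 0.1749] claw wide part a [0.1685 0.1724 0.174 ] zmin 0.0832
top 359 e [ 0.4352 -0.2155  0.0534] yaw off deg -0.02 lat at 0/170mm [0.0005 0.0004] pitch deg 0.36 shank top z at 60/160 [0.1164 0.1171]
 far end a (99%) [0.1617 0.173  0.174 ] claw wide part a [0.168  0.1701 0.174 ] zmin 0.0973
```

```bash
python3 -c "
from h import *
rel(.4484,-.1259,.050,-80.7)"
```

```text
rel [8.35 3.5  0.34] spin -1.482 | yaw now 14.38 tilt [ 9.e-04 -2.e-03 -1.e+00] pos [ 0.4352 -0.2155  0.0534]
```

```bash
python3 -m jog '[[1,0.5,0,0.05],[2,1,0,0.15],[3,1.5,0,0.25],[4,2,0,0.35],[5,2.5,0,0.45],[6,3,0,0.55],[7,3.3,0.2,0.65],[8,3.5,0.3,0.75],[8.3,3.5,0.3,0.85],[8.3,3.5,0.3,0.95],[8.3,3.5,0.3,1.05],[8.3,3.5,0.3,1.15],[8.3,3.5,0.3,1.25],[8.3,3.5,0.3,1.35],[8.3,3.5,0.3,1.45],[8.3,3.5,0.3,1.55],[8.3,3.5,0.3,1.62],[8.3,3.5,0.3,1.66],[8.3,3.5,0.3,1.66],[8.3,3.5,0.3,1.66]]'; python3 - <<'E'
from h import *
rel(.4484,-.1259,.050,-80.7);hookfit('side');hookfit('top')
E
```

```text
t: 8.92
eef_pos: [0.449, -0.1268, 0.0509]
tool_rot: [0.0, 0.997, 0.081, -0.001]
contact_force: [0.2, 0.5, -1.9]
gripper_width: 0.262
grasp_force: 98.0
rel [-0.04 -0.09  0.09] spin 0.001 | yaw now -80.65 tilt [-1.4e-03  3.0e-04 -1.0e+00] pos [ 0.449  -0.1268  0.0509]
side 346 e [ 0.4491 -0.1268  0.051 ] yaw off deg 0.05 lat at 0/170mm [0.0011 0.0012] pitch deg -3.66 shank top z at 60/160 [0.1183 0.1119]
 far end a (99%) [0.1688 0.1729 0.1733] claw wide part a [0.1661 0.1705 0.173 ] zmin 0.0807
top 343 e [ 0.4492 -0.1267  0.0511] yaw off deg 0.02 lat at 0/170mm [-0.0002 -0.0001] pitch deg -0.36 shank top z at 60/160 [0.1143 0.1137]
 far end a (99%) [0.1623 0.172  0.1727] claw wide part a [0.1669 0.1686 0.1727] zmin 0.0819
```

```bash
python3 -m jog '[[0.5,-0.1,0,0],[1.3,-0.1,0,0],[2.3,-0.1,0,0],[3.3,-0.1,0,0],[4.3,-0.1,0,0],[5.3,-0.1,0,0],[6.3,-0.1,0,0],[7.2,-0.1,0,0],[7.8,-0.1,0,0],[7.9,-0.1,0,0],[7.9,-0.1,0,0],[7.9,-0.1,0,0]]'; python3 - <<'E'
from h import *
rel(.5274,-.113,.050,-80.7);hookfit('side')
c=cam('side'); s=np.hstack([cv2.resize(np.ascontiguousarray(c['pixels'][150:330,150:370,::-1]),None,fx=3.2,fy=3.2,interpolation=cv2.INTER_CUBIC)]); cv2.imwrite('pics/side5.png',s)
E
```

```text
t: 10.02
eef_pos: [0.5266, -0.1132, 0.0513]
tool_rot: [-0.0, 0.997, 0.081, -0.0]
contact_force: [-0.5, 0.0, -2.4]
gripper_width: 0.264
grasp_force: 98.0
rel [ 0.08 -0.01  0.13] spin -0.001 | yaw now -80.76 tilt [-6.e-04 -1.e-04 -1.e+00] pos [ 0.5266 -0.1132  0.0513]
side 268 e [ 0.5265 -0.1132  0.0513] yaw off deg -0.19 lat at 0/170mm [0.0014 0.0008] pitch deg 0.43 shank top z at 60/160 [0.1161 0.1169]
 far end a (99%) [0.1694 0.199  0.1998] claw wide part a [0.1422 0.1827 0.199 ] zmin 0.0602
```

View pics/side5.png

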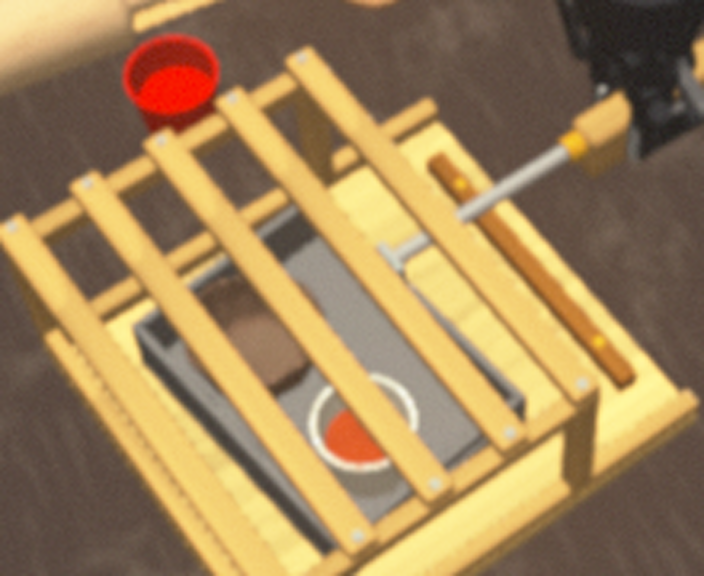

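The claw, at crop (395,257), is hovering just past the tote's front rim, which runs (410,270) to (520,400). I'll check the rim in depth.

```bash
cat >> h.py <<'E'
def tote(cx,cy,n='side',fresh=1,lo=.055,hi=.068):
    """rim points in shelf frame (mm) : front wall line"""
    c=cam(n) if fresh else load(n);P=pts(c)
    A=np.radians(9.3);ux=np.array([np.cos(A),np.sin(A)]);uy=np.array([-ux[1],ux[0]])
    r=(P[...,:2]-[.609,-.0923]); X=r@ux*1e3;Y=r@uy*1e3;z=P[...,2]; pix=c['pixels'].astype(int); grey=(pix.max(2)-pix.min(2))<40
    k=(z>lo)&(z<hi)&(abs(Y)<125)&(X>-5)&(X<250)&grey
    return X[k],Y[k],z[k]
E
python3 - <<'E'
from h import *
for n in('side','top'):
    X,Y,Z=tote(0,0,n,0 if n=='side' else 1)
    print(n,len(X))
    for y0 in range(-110,111,20):
        k=abs(Y-y0)<10
        if k.sum(): h=np.sort(X[k]); print(y0,k.sum(),h[:6].round(0),h[-3:].round(0))
E
```

```text
side 794
-90 145 [94. 95. 96. 96. 96. 97.] [214. 215. 215.]
-70 51 [150. 151. 151. 153. 154. 154.] [214. 215. 215.]
-50 45 [119. 119. 120. 120. 200. 205.] [213. 213. 213.]
-30 43 [120. 120. 121. 204. 204. 205.] [211. 211. 212.]
-10 48 [151. 158. 160. 160. 163. 167.] [209. 209. 209.]
10 47 [67. 69. 69. 70. 70. 71.] [207. 207. 207.]
30 92 [65. 66. 66. 67. 67. 67.] [205. 205. 206.]
50 81 [64. 64. 65. 65. 65. 65.] [203. 203. 204.]
70 89 [62. 62. 63. 64. 64. 64.] [201. 201. 201.]
90 153 [62. 63. 63. 63. 63. 64.] [199. 199. 199.]
top 633
-110 6 [ 86.  89.  91.  92.  94. 110.] [ 92.  94. 110.]
-90 137 [84. 85. 87. 87. 88. 88.] [214. 216. 216.]
-70 61 [138. 140. 141. 141. 143. 143.] [214. 215. 215.]
-50 46 [195. 196. 196. 197. 197. 197.] [212. 213. 213.]
-30 43 [190. 192. 192. 193. 193. 194.] [210. 211. 211.]
-10 52 [137. 138. 138. 140. 141. 142.] [209. 209. 209.]
10 34 [201. 201. 201. 201. 201. 202.] [207. 208. 208.]
30 38 [147. 150. 153. 153. 157. 161.] [204. 204. 206.]
50 35 [ 62.  63.  63. 196. 197. 197.] [202. 203. 203.]
70 58 [59. 60. 61. 61. 61. 61.] [200. 201. 201.]
90 123 [60. 60. 61. 62. 85. 85.] [198. 199. 199.]
```

```bash
python3 -m jog '[[0.2,0,0.4,0],[0.2,0,1,0],[0.2,0,1.6,0],[0.2,0,2.2,0],[0.2,0,2.8,0],[0.2,0,3.3,0],[0.2,0,3.7,0],[0.2,0,3.8,0],[0.2,0,3.8,0],[0.2,0,3.8,0],[0.2,0,3.8,0]]'; python3 - <<'E'
from h import *
hookfit('side'); print(bot.get_obs()['contact_force'])
E
```

```text
t: 11.08
eef_pos: [0.5294, -0.1128, 0.0136]
tool_rot: [0.0, 0.997, 0.081, 0.0]
contact_force: [-0.2, -0.1, -2.6]
gripper_width: 0.264
grasp_force: 98.0
side 217 e [ 0.5294 -0.1127  0.0136] yaw off deg 0.99 lat at 0/170mm [-0.0005  0.0024] pitch deg -3.19 shank top z at 60/160 [0.0798 0.0742]
 far end a (99%) [0.1743 0.1919 0.1939] claw wide part a [0.1507 0.1756 0.1916] zmin 0.012
[ 0.91094721  0.31370676 -1.60105641]
```

```bash
python3 -m jog '[[-0.2,0,0,0],[-0.4,0,0,0],[-0.6,0,0,0],[-0.8,0,0,0],[-1,0,0,0],[-1.2,0,0,0],[-1.4,0,0,0],[-1.6,0,0,0],[-1.8,0,0,0],[-2,0,0,0],[-2.2,0,0,0],[-2.4,0,0,0],[-2.6,0,0,0],[-2.8,0,0,0],[-3,0,0,0]]'; python3 - <<'E'
from h import *
rel(.5274,-.113,.0136,-80.7)
X,Y,Z=tote(0,0)
for y0 in range(-90,91,20):
    k=abs(Y-y0)<10
    if k.sum(): h=np.sort(X[k]); print(y0,k.sum(),h[:4].round(0),h[-3:].round(0))
E
```

```text
t: 12.38
eef_pos: [0.4996, -0.1176, 0.0134]
tool_rot: [0.0, 0.997, 0.081, 0.0]
contact_force: [4.6, 2.0, -2.8]
gripper_width: 0.263
grasp_force: 97.9
rel [ 2.82 -0.   -0.02] spin -0.001 | yaw now -80.73 tilt [ 3.e-04  1.e-04 -1.e+00] pos [ 0.4996 -0.1176  0.0134]
-90 155 [56. 56. 57. 57.] [172. 173. 174.]
-70 39 [53. 54. 55. 55.] [156. 158. 166.]
-50 34 [52. 52. 53. 54.] [100. 101. 102.]
-30 22 [51. 53. 53. 53.] [101. 107. 107.]
-10 26 [59. 59. 59. 59.] [158. 159. 162.]
10 38 [49. 50. 50. 50.] [59. 60. 61.]
30 80 [48. 48. 48. 49.] [121. 149. 149.]
50 53 [44. 46. 47. 47.] [152. 153. 154.]
70 46 [43. 43. 43. 43.] [148. 150. 150.]
90 200 [43. 43. 45. 46.] [172. 173. 174.]
```

```bash
python3 -m jog '[[-0.2,0,0,0],[-0.4,0,0,0],[-0.6,0,0,0],[-0.8,0,0,0],[-1,0,0,0],[-1.2,0,0,0],[-1.4,0,0,0],[-1.6,0,0,0],[-1.8,0,0,0],[-2,0,0,0],[-2.2,0,0,0],[-2.4,0,0,0],[-2.6,0,0,0],[-2.8,0,0,0],[-3,0,0,0],[-3.2,0,0,0],[-3.4,0,0,0],[-3.5,0,0,0]]'; python3 - <<'E'
from h import *
rel(.4996,-.1176,.0136,-80.7)
X,Y,Z=tote(0,0)
for y0 in range(-90,91,20):
    k=abs(Y-y0)<10
    if k.sum(): h=np.sort(X[k]); print(y0,k.sum(),h[:4].round(0),h[-3:].round(0))
E
```

```text
t: 13.93
eef_pos: [0.4647, -0.1232, 0.0133]
tool_rot: [-0.0, 0.997, 0.081, -0.0]
contact_force: [4.5, 1.4, -2.1]
gripper_width: 0.265
grasp_force: 98.0
rel [ 3.54  0.01 -0.03] spin -0.001 | yaw now -80.74 tilt [-2.e-04 -1.e-04 -1.e+00] pos [ 0.4647 -0.1232  0.0133]
-90 164 [16. 16. 16. 17.] [154. 154. 154.]
-70 55 [14. 15. 16. 16.] [154. 154. 154.]
-50 72 [14. 15. 15. 15.] [154. 154. 154.]
-30 58 [14. 14. 14. 15.] [153. 153. 154.]
-10 50 [14. 15. 95. 97.] [153. 153. 153.]
10 77 [13. 14. 14. 14.] [153. 153. 153.]
30 79 [13. 14. 14. 14.] [152. 152. 153.]
50 81 [13. 13. 13. 14.] [152. 152. 152.]
70 96 [12. 13. 14. 14.] [151. 151. 152.]
90 179 [13. 13. 14. 14.] [151. 151. 151.]
```

```bash
python3 -m jog '[[-0.12,0,0,0],[-0.24,0,0,0],[-0.36,0,0,0],[-0.48,0,0,0],[-0.6,0,0,0],[-0.7,0,0,0],[-0.76,0,0,0],[-0.8,0,0,0],[-0.8,0,0,0]]'; python3 -m jog '[[-0.05,0,0,0],[-0.1,0,0,0],[-0.15,0,0,0],[-0.2,0,0,0]]'; python3 - <<'E'
from h import *
X,Y,Z=tote(0,0)
for y0 in range(-90,91,30):
    k=abs(Y-y0)<10
    if k.sum(): h=np.sort(X[k]); print(y0,k.sum(),h[:4].round(1),h[-3:].round(1))
E
```

```text
t: 14.73
eef_pos: [0.457, -0.1244, 0.0134]
tool_rot: [-0.0, 0.997, 0.081, -0.0]
contact_force: [3.4, 0.8, -2.3]
gripper_width: 0.271
grasp_force: 98.0
t: 15.07
eef_pos: [0.4552, -0.1248, 0.0134]
tool_rot: [-0.0, 0.997, 0.081, 0.0]
contact_force: [5.7, 0.8, -2.2]
gripper_width: 0.263
grasp_force: 98.0
-90 136 [6.2 6.8 6.9 7.7] [120.  121.3 122.7]
-60 40 [5.  5.4 5.8 6.9] [56.8 57.  58.2]
-30 26 [5.1 5.7 5.8 5.9] [64.2 64.9 66. ]
0 33 [5.6 5.9 6.3 6.8] [14.8 15.4 16.5]
30 74 [5.  5.6 5.6 5.7] [104.1 106.6 112.7]
60 58 [4.4 5.2 5.5 5.9] [110.  110.6 111.8]
90 166 [5.3 5.8 6.6 6.6] [120.6 121.1 121.4]
```

```bash
J="python3 -m jog"; python3 -m jog '[[-0.05,0,0,0],[-0.1,0,0,0],[-0.15,0,0,0],[-0.2,0,0,0]]' | grep -E 't:|eef|contact'; python3 -m jog '[[-0.02,0,0,0],[-0.04,0,0,0],[-0.06,0,0,0]]' | grep contact; python3 -m jog '[[-0.02,0,0,0],[-0.04,0,0,0]]'| grep contact
```

```text
t: 15.45
eef_pos: [0.4532, -0.1251, 0.0134]
tool_rot: [0.0, 0.997, 0.081, 0.0]
contact_force: [5.1, 1.3, -2.7]
contact_force: [5.0, 0.9, -2.2]
contact_force: [4.7, 0.8, -3.4]
```

```bash
python3 -m jog '[[-0.02,0,0,0],[-0.04,0,0,0]]' | grep -E 't:|eef|contact'; python3 -m jog '[[-0.02,0,0,0],[-0.04,0,0,0]]' | grep contact; python3 -m jog '[[-0.02,0,0,0],[-0.02,0,0,0]]'| grep contact
```

```text
t: 16.03
eef_pos: [0.4518, -0.1253, 0.0133]
tool_rot: [-0.0, 0.997, 0.081, -0.0]
contact_force: [5.2, 1.4, -2.1]
contact_force: [4.5, 0.9, -2.0]
contact_force: [5.5, 0.9, -3.1]
```

```bash
python3 -m jog '[[-0.02,0,0,0],[-0.04,0,0,0]]' | grep -E 't:|eef|contact'; python3 -m jog '[[-0.02,0,0,0],[-0.04,0,0,0]]' | grep contact; python3 -c "
from h import *
for n in('side','top'):
    X,Y,Z=tote(0,0,n)
    for y0 in range(-90,91,45):
        k=abs(Y-y0)<10
        if k.sum(): h=np.sort(X[k]); print(n,y0,k.sum(),h[:4].round(1))"
```

```text
t: 16.53
eef_pos: [0.4513, -0.1254, 0.0134]
tool_rot: [0.0, 0.997, 0.081, 0.0]
contact_force: [6.0, 2.4, -2.8]
contact_force: [7.0, 1.4, -3.9]
side -90 144 [1.9 2.4 3.  3. ]
side -45 33 [1.3 1.8 2.7 3. ]
side 0 29 [0.6 2.7 3.2 3.6]
side 45 60 [0.4 1.6 2.1 2.4]
side 90 181 [0.9 1.3 2.2 2.4]
top -90 169 [0.1 0.2 0.3 0.4]
top -45 60 [-0.1 -0.   0.3  0.6]
top 0 41 [0.3 0.5 0.6 1.4]
top 45 68 [-0.1  0.1  0.4  0.6]
top 90 144 [-0.2 -0.1  1.7  1.9]
```

```bash
python3 -m jog '[[-0.01,0,0,0],[-0.02,0,0,0]]' | grep contact; python3 -m jog '[[-0.01,0,0,0],[-0.01,0,0,0]]' | grep -E 'eef|contact';  python3 -m jog '[[-0.01,0,0,0],[-0.01,0,0,0]]' | grep -E 'eef|contact'
```

```text
contact_force: [7.0, 1.9, -4.0]
eef_pos: [0.4513, -0.1255, 0.0135]
contact_force: [8.4, 1.8, -4.6]
eef_pos: [0.4513, -0.1254, 0.0135]
contact_force: [7.6, 1.9, -4.7]
```

```bash
python3 -m jog '[[-0.02,0,0,0],[-0.02,0,0,0]]' | grep contact; python3 -m jog '[[-0.02,0,0,0],[-0.02,0,0,0]]' | grep -E 'eef|contact';  python3 -m jog '[[0,0,0,0],[0,0,0,0],[0,0,0,0]]' | grep -E 't:|eef|contact'
```

```text
contact_force: [8.6, 2.5, -5.5]
eef_pos: [0.4514, -0.1255, 0.0136]
contact_force: [9.2, 1.2, -5.1]
t: 17.88
eef_pos: [0.4514, -0.1255, 0.0136]
tool_rot: [0.0, 0.997, 0.081, 0.001]
contact_force: [8.5, 1.8, -4.9]
```

```bash
python3 -m jog '[[-0.02,0,0,0],[-0.03,0,0,0],[-0.03,0,0,0]]' | grep contact; python3 -m jog '[[-0.02,0,0,0],[-0.02,0,0,0],[-0.02,0,0,0]]' | grep -E 'eef|contact';  python3 -m jog '[[0,0,0,0],[0,0,0,0],[0,0,0,0]]' | grep -E 't:|eef|contact'
```

```text
contact_force: [10.1, 1.2, -4.6]
eef_pos: [0.4515, -0.1255, 0.0137]
contact_force: [9.9, 2.0, -5.6]
t: 18.63
eef_pos: [0.4514, -0.1255, 0.0137]
tool_rot: [0.0, 0.997, 0.081, 0.002]
contact_force: [10.3, 0.7, -4.9]
```

```bash
python3 -m jog '[[-0.02,0,0,0],[-0.02,0,0,0],[-0.02,0,0,0],[-0.02,0,0,0],[-0.02,0,0,0],[-0.02,0,0,0],[-0.02,0,0,0],[-0.02,0,0,0],[-0.02,0,0,0],[-0.02,0,0,0],[-0.02,0,0,0],[-0.02,0,0,0]]' | grep contact; python3 - <<'E'
from h import *
hookfit('side')
c=cam('top');P=pts(c);cv2.imwrite('pics/top6.png',cv2.resize(np.ascontiguousarray(c['pixels'][90:270,235:415,::-1]),None,fx=3.2,fy=3.2,interpolation=cv2.INTER_CUBIC))
X,Y,Z=tote(0,0,'top',0)
for y0 in (-80,-50,50,80):
    k=abs(Y-y0)<10
    if k.sum(): h=np.sort(X[k]); print(y0,k.sum(),h[:5].round(1),h[-4:].round(1))
E
```

```text
contact_force: [11.1, 1.3, -6.0]
side 319 e [ 0.4515 -0.1255  0.0137] yaw off deg 0.58 lat at 0/170mm [0.0002 0.0019] pitch deg -3.73 shank top z at 60/160 [0.0809 0.0744]
 far end a (99%) [0.1667 0.197  0.1994] claw wide part a [0.1603 0.1667 0.1969] zmin 0.0122
-80 80 [0.3 0.3 0.4 0.4 0.5] [138.3 138.5 139.  139. ]
-50 62 [-0.2  0.3  0.3  0.4  0.5] [138.7 138.9 138.9 139.9]
50 67 [-0.   0.1  0.2  0.3  0.4] [138.4 138.4 138.7 138.7]
80 164 [-0.2  0.1  0.1  0.4  0.6] [137.6 138.  138.5 138.7]
```

View pics/top6.png

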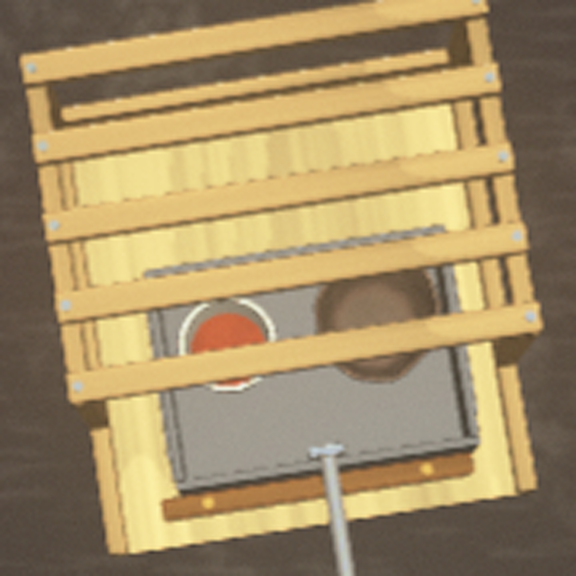

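The tote is flush and square on the stop, its front edge along the strip from (180,490) to (475,445), with the pot at (378,330) and cup at (228,340) upright. Next I'll ease the claw off and lift it out.

```bash
python3 -m jog '[[0.1,0,0,0],[0.2,0,0,0],[0.4,0,0,0],[0.6,0,0,0],[0.8,0,0,0],[0.9,0,0,0],[0.9,0,-0.3,0],[0.9,0,-1,0],[0.9,0,-2,0],[0.9,0,-3,0],[0.9,0,-4,0],[0.9,0,-5,0],[0.9,0,-5.5,0],[0.9,0,-5.5,0],[0.9,0,-5.5,0]]'; python3 - <<'E'
from h import *
hookfit('side');hookfit('top');rel(.45,-.127,.07,-80.7)
E
```

```text
t: 20.98
eef_pos: [0.4579, -0.1241, 0.0685]
tool_rot: [-0.0, 0.997, 0.081, 0.0]
contact_force: [-0.4, 0.2, -2.3]
gripper_width: 0.268
grasp_force: 98.3
side 355 e [ 0.4576 -0.1241  0.0682] yaw off deg 0.17 lat at 0/170mm [0.0008 0.0013] pitch deg -3.55 shank top z at 60/160 [0.1357 0.1295]
 far end a (99%) [0.1676 0.1728 0.1731] claw wide part a [0.1559 0.1704 0.1728] zmin 0.0632
top 350 e [ 0.4575 -0.1241  0.068 ] yaw off deg -0.02 lat at 0/170mm [-0.0001 -0.0002] pitch deg -0.08 shank top z at 60/160 [0.1313 0.1311]
 far end a (99%) [0.1612 0.172  0.1732] claw wide part a [0.1583 0.1677 0.1725] zmin 0.063
rel [-0.78  0.16 -0.2 ] spin -0.0 | yaw now -80.73 tilt [-6.e-04 -3.e-04 -1.e+00] pos [ 0.4575 -0.1241  0.068 ]
```

```bash
python3 -m jog '[[-0.3,0.5,0,-0.05],[-0.6,1.2,0,-0.15],[-1,2,0,-0.25],[-1.3,2.8,0,-0.35],[-1.6,3.6,0,-0.45],[-2,4.4,0,-0.55],[-2.3,5.2,0,-0.65],[-2.6,6,0,-0.75],[-3,6.8,0,-0.85],[-3.3,7.6,0,-0.95],[-3.5,8.2,0,-1.05],[-3.6,8.7,0,-1.15],[-3.6,8.7,0,-1.25],[-3.6,8.7,0,-1.35],[-3.6,8.7,0,-1.45],[-3.6,8.7,0,-1.55],[-3.6,8.7,0,-1.62],[-3.6,8.7,0,-1.66],[-3.6,8.7,0,-1.66],[-3.6,8.7,0,-1.66]]'; python3 - <<'E'
from h import *
rel(.4363,-.2159,-.029,14.4);hookfit('side');hookfit('top')
E
```

```text
t: 22.75
eef_pos: [0.4359, -0.216, 0.0679]
tool_rot: [-0.0, 0.614, 0.789, -0.0]
contact_force: [-0.4, -0.8, -1.8]
gripper_width: 0.264
grasp_force: 98.4
rel [-0.01  0.05  9.69] spin -0.002 | yaw now 14.27 tilt [ 5.e-04 -7.e-04 -1.e+00] pos [ 0.4359 -0.216   0.0679]
side 345 e [ 0.436 -0.216  0.068] yaw off deg -0.42 lat at 0/170mm [ 0.0007 -0.0006] pitch deg -3.46 shank top z at 60/160 [0.1354 0.1294]
 far end a (99%) [0.1703 0.1741 0.1746] claw wide part a [0.1685 0.1724 0.174 ] zmin 0.0998
top 371 e [ 0.436  -0.216   0.0681] yaw off deg -0.1 lat at 0/170mm [0.0008 0.0005] pitch deg -0.23 shank top z at 60/160 [0.1315 0.1311]
 far end a (99%) [0.1619 0.173  0.1737] claw wide part a [0.1682 0.1705 0.1735] zmin 0.104
```

Grasp e.z was −0.0303. I'll descend to just above that, then creep until contact.

```bash
python3 -m jog '[[0,0,1,0],[0,0,3,0],[0,0,5,0],[0,0,7,0],[0,0,8.4,0],[0,0,9.1,0],[0,0,9.4,0],[0,0,9.4,0],[0,0,9.4,0]]' | grep -E 'eef|contact'; python3 -m jog '[[0,0,0.1,0],[0,0,0.2,0],[0,0,0.2,0]]' | grep -E 'eef|contact'; python3 -m jog '[[0,0,0.05,0],[0,0,0.1,0],[0,0,0.1,0]]' | grep -E 'eef|contact'
```

```text
eef_pos: [0.4366, -0.2162, -0.0253]
contact_force: [0.4, -0.0, -1.8]
eef_pos: [0.4367, -0.216, -0.0273]
contact_force: [0.8, -1.2, -2.4]
eef_pos: [0.4364, -0.2159, -0.0286]
contact_force: [0.2, 0.5, -2.3]
```

```bash
python3 -m jog '[[0,0,0.05,0],[0,0,0.1,0],[0,0,0.1,0]]' | grep -E 'eef|contact'; python3 -m jog '[[0,0,0.04,0],[0,0,0.04,0],[0,0,0.04,0]]' | grep -E 'eef|contact'; python3 -m jog '[[0,0,0.03,0],[0,0,0.03,0]]' | grep -E 'eef|contact'
```

```text
eef_pos: [0.4363, -0.216, -0.0297]
contact_force: [0.1, -0.6, -2.8]
eef_pos: [0.4363, -0.216, -0.0301]
contact_force: [-0.2, 0.1, -1.8]
eef_pos: [0.4364, -0.216, -0.0303]
contact_force: [-0.5, 1.1, -0.3]
```

```bash
python3 -m jog '[[0,0,0.03,0],[0,0,0.03,0]]' - 20 | grep -E 'eef|contact|grasp'; python3 -m jog '[[0,0,0,0],[0,0,0,0],[0,0,0,0],[0,0,0,0],[0,0,0,0],[0,0,-0.5,0],[0,0,-2,0],[0,0,-5,0],[0,0,-9,0],[0,0,-13,0],[0,0,-16,0],[0,0,-16,0]]' -1; python3 -m jog '[[0,-4,-3,0],[0,-7,-5,0],[-3,-7,-5,0],[-6,-7,-5,0],[-9,-7,-5,0],[-12,-7,-5,0],[-12,-7,-5,0],[-12,-7,-5,0]]' | grep eef; python3 - <<'E'
from h import *
rel(.43,-.3,.2)
c=cam('side');cv2.imwrite('pics/side7.png',c['pixels'][...,::-1])
c=cam('top');P=pts(c);z=P[...,2];v,u=np.mgrid[0:480,0:640]
m=(u>=295)&(u<445)&(v>=300)&(v<360)&(z>.015)&(z<.06)
p=P[m];print(cv2.minAreaRect((p[:,:2]*1000).astype(np.float32)))
E
```

```text
eef_pos: [0.4364, -0.216, -0.0303]
contact_force: [-1.8, 0.0, 4.7]
grasp_force: 99.6
t: 25.93
eef_pos: [0.4397, -0.2178, 0.135]
tool_rot: [0.004, 0.613, 0.79, 0.002]
contact_force: [0.3, -0.1, -0.4]
gripper_width: 0.998
grasp_force: 0.0
eef_pos: [0.3976, -0.3509, 0.1791]
rel [ 4.13  4.39 -2.09] spin 0.0 | yaw now 14.21 tilt [-4.0e-04 -1.3e-03 -1.0e+00] pos [ 0.3976 -0.3509  0.1791]
((423.0679626464844, -167.53683471679688), (24.52507209777832, 247.56021118164062), 14.303982734680176)
```

View pics/side7.png

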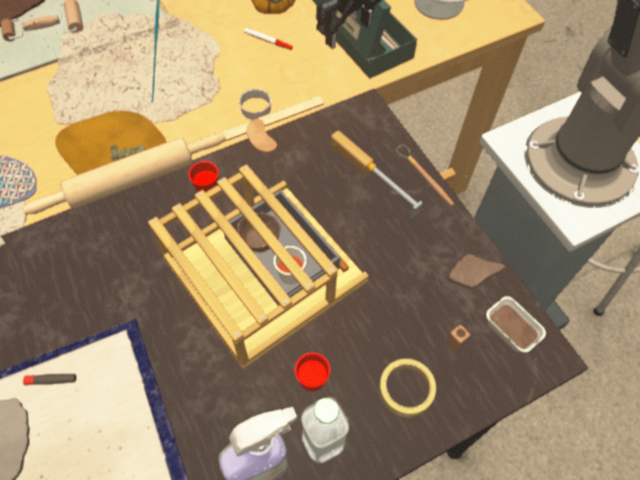

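The hook is back where it lay, to within 0.5 mm and 0.1°. The tote is at the stop with the pot (258,232) and cup (290,262) standing, and the hand is clear.

```bash
python3 - <<'E'
from h import *
X,Y,Z=tote(0,0,'top',0)
for y0 in (-80,-50,50,80):
    k=abs(Y-y0)<10; h=np.sort(X[k]); print(y0,h[:4].round(1),h[-3:].round(1))
o=bot.get_obs();print(o['contact_force'],o['t'])
print(bot.hand_in())
E
```

```text
-80 [0.3 0.3 0.6 0.7] [138.4 138.8 139.1]
-50 [0.3 0.3 0.3 0.4] [138.8 138.9 139.1]
50 [-0.2 -0.   0.1  0.2] [138.4 139.  139.1]
80 [-0.4 -0.3 -0.   0.3] [137.9 138.2 138.5]
[0.03608075 0.37956183 0.55115535] 26.7
the job is handed in; nothing more can be done
None
```

The job is handed in at 26.7 s: the tote sits square against the stop after about 11 N of pull, the pot and cup are upright in it, and the hook is back on the table within 0.5 mm of where it lay.

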